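# Set the document stand's leg and close its cam lever

### The job

Take the upright orange pin on the cam lever of the document stand, pull the spring-loaded sliding leg out with it until the leg's white pointer is level with the red length mark while the lever is still open, then swing the lever fully closed in line with the leg, keeping the leg at the mark all the while. The worn cam does not hold yet, so finish still gripping the pin, lever closed and leg at the mark: do not let go. Leave the other things on the desk alone.

Things in the scene. Friction and masses are not known exactly. Their poses are not given: they have to be found in the camera images.
- stand: Grey and aluminium document stand fixed to the desk: a base plate 360x100x8 mm with an aluminium tube housing (38 mm high) and, at its closed end, a page rest 82 mm high. Origin: centre of the plate's underside. x axis: the level direction in which the leg pulls out of the housing; y axis: the side to which the lever opens and on which the scale and the red mark lie; z up.
- leg (a joint): Sliding leg (steel bar with a black block at its outer end) in the stand: 0 = fully in (start), grows in m as it is pulled out along the stand's x, stop at 0.14. A return spring always pulls it in (3 N at 0, 5.8 N at the stop), also when the lever is closed: the worn cam does not hold the leg by itself.
- cam_lever (a joint): Orange flat cam lever on the leg's black block, turning about a vertical pivot and travelling with the leg. 0 = fully closed (lever in line with the leg, pointing out along the stand's x; end stop), grows in rad as it opens towards the stand's y, 1.0 = open stop; starts 0.7 to 0.95. Light friction (0.04 N m), stays where left; no spring.
- lever_pin (a point): Middle of the free, round upright orange grip pin at the lever's end: diameter 14 mm, bare for 45 mm of height (z 0.045 to 0.090), this point at z 0.070. It stands 55 mm from the pivot axis: seen in the stand's frame, pin = pivot + 55 mm (cos a, sin a), a = value of joint cam_lever. Pinched from above with any yaw, it can turn between the finger pads; lever and leg follow it.
- lever_pivot (a point): Pivot axis of the cam lever on the leg, at the lever's underside (z 0.041). Moves with the leg; same place along the stand's x as leg_index.
- leg_index (a point): Tip of the small white pointer on the side of the leg's black block (z 0.0135). Moves with the leg.
- mark_tip (a point): Tip of the red length mark, a red rider 12x12x12 mm fixed on the edge of the base plate (its top at z 0.020). Its axes are those of the stand. The leg is at the mark when leg_index and mark_tip have the same position along the stand's x (60 to 100 mm of leg travel; joint leg then equals the distance between them at the start).
- stapler: Bystander, loose: teal and black desk stapler, 141x34x42 mm. Origin: centre of the underside. To be left alone.
- tape_measure: Bystander, loose: yellow and black pocket tape measure standing on edge, 36x68x60 mm. Origin: centre of the underside. To be left alone.
- earbud_case: Bystander, loose: white earbud case, 26x58x41 mm. Origin: centre of the underside. To be left alone.
- binder_clip: Bystander, loose: black binder clip with wire handles, 17x30x21 mm. Origin: centre of the underside. To be left alone.

How it is judged (in metres and radians):
On the way, in this order (a step that is already met when the one before it is completed fails the run):
1. the leg is at the red mark (within 6 mm) with the lever still open (x of leg_index in the frame of mark_tip between -0.006 and 0.006 m and value of joint cam_lever above 0.5 rad), for 0.2 s.
2. the lever is closed with the leg at the mark (x of leg_index in the frame of mark_tip between -0.006 and 0.006 m and value of joint cam_lever below 0.08 rad), for 0.2 s.
At the end, for the whole second after the job is handed in: The lever is closed (within 0.08 rad of its stop), the leg's pointer is within 6 mm of the red mark along the stand and at rest, and the gripper still holds the lever's pin between its fingers (more than 8 N, grasp point within 15 mm of the pin) (all of step 2 and contact force between the fingers and stand above 8 N and horizontal distance between the grasp point and lever_pin below 0.015 m and velocity of joint leg between -0.01 and 0.01 m/s); the arm keeps its last pose, push and grip.
It fails at once if the lever is swung towards closed (under 0.4 rad) while the leg is more than 10 mm off the mark (value of joint cam_lever below 0.4 rad and not (x of leg_index in the frame of mark_tip between -0.01 and 0.01 m)).
It fails at once if one of the loose things on the desk is shoved more than 30 mm (distance of any of stapler, tape_measure, earbud_case, binder_clip from where it was at the start of the episode above 0.03 m).
It also fails if it takes over 40 s, if anything falls off the work surface, if the arm or the gripper's body presses on something with over 40 N, if the wrist force passes 120 N, or if a joint passes its speed limit or range.

### The arm

A 6-joint arm with a two-finger parallel gripper is mounted at the origin on the work surface; the furniture and walls round the work are solid. World frame = base frame: x ahead of the robot, y to its left, z up, the work surface at z = 0. Lengths are in m, angles in degrees, forces in N, time in s.
With the tool pointing down it reaches from about 0.275 to 0.975 m from the base axis. Payload 8.4 kg.
Tool frame: the origin (TCP) lies midway between the tips of the shut fingers; the grasp point (between the pads) lies 19 mm behind it; z points along the fingers, y is the line along which they close (so a half turn about z gives the same grasp; the last joint's range is limited). The gripper opens to 92 mm and grips with 3 to 60 N. Pads are 20 mm wide; open, the fingers measure 128 mm over their backs; the gripper's body (75 mm by 189 mm) begins 69 mm behind the grasp point.
Start: joints at [64.378, 20.225, 93.587, -0, 66.188, -0.138], TCP at [0.269, 0.564, 0.215] pointing down, gripper open.
Joint ranges: [-150.9, 150.9], [-52.94, 120.26], [3.33, 152.33], [-74.26, 254.26], [0, 154.13], [-172.89, 172.89]. Speed limits (degrees/s): [127.2, 127.2, 159.86, 180, 180, 180].

### API

Orientations are given as [roll, pitch, yaw] about the fixed x, y, z axes, in that order (R = Rz(yaw) Ry(pitch) Rx(roll)).
In Python, from station import env gives the robot as it stands.
- The arm moves only by the tool step_arm, never from a script. Its argument "targets" is a list of rows, each an object of numbers: "rx", "ry", "rz": the turn, a rotation vector about the tool's x, y, z in degrees; "x", "y", "z": the shift along the tool's x, y, z in m; "grip": the gripper's target within -1 to 1 (fully open at 1, half-way at 0, shut at -1). In form: [{"rx": .., "ry": .., "rz": .., "x": .., "y": .., "z": .., "grip": ..}, ...]. A call has 1 to 12 rows; each row is the pose to reach, as a shift and turn from the pose commanded when the call began, along the tool's axes at that moment; what a row does not reach only later rows make up. A row lasts 1/12 s, in which the tool goes at most 41.7 mm and 7.16 degrees, less where a joint would pass 70% of its speed; a pose out of reach is approached as far as the arm can. A call with a gripper value outside its range is refused whole. The fingers move at their own pace and stop on an object; "grip_force" is the grip in N (left out, the last holds). Time passes only in rows, so rows that repeat a pose let the fingers close. It gives the time, the measured TCP pose, the force, the opening and the grip force at its end, in the units of the state.
- env.get_state(): the state, without advancing time (a new reading comes with each control period).
- env.grab_frame(name): name is "side" or "top"; returns the picture (400x640x3 uint8, red, green, blue); there is no depth.
- env.camera_model(name): a dict with "mtx" (3x3 intrinsics, pixels), "position" and "orientation" of the camera in the world. Camera axes: x right, y up, looking along -z (the intrinsics and any distortion apply to the point x, -y, -z); pixel columns grow to the right and rows downward; lengths in m; the calibration is good to about 2 mm. A picture is of the moment at which its call begins. camera_model takes no time and is no camera call.
- env.finish_job(): hands the job in; it is judged then, once.
The state is a dict: "time": time; "joints": joint angles; "qd": joint speeds; "effort": joint torques, N m; "tool_pos": TCP position; "tool_rot": TCP orientation; "force": force on the tool from outside, world axes, zero at the start; "torque": the same for the moment, N m; "finger_gap": opening from 0.0 (shut) to 1.0 (fully open); "grip_force": force on a finger pad.
Only numpy, scipy, OpenCV 4.12 (cv2) and the standard library are available. Lean on these libraries where they do the work, as an engineer would, in place of code of your own. Each camera call takes 0.05 s, during which the arm holds its last target. There are 200 camera calls.

## Working session

There is one attempt and no reset: what is moved stays moved. The work goes in short steps, Python scripts to look and compute and a tool call to move; the robot and the scene stay as the last step left them, time stands still between calls to the robot, and variables do not carry over. Pictures are saved under pics/ and viewed, at most 12 in all, crops included, and the job is handed in when it is done.

Besides the shell and the picture viewer there is one more tool, called by a JSON object that holds its "method" and its "body", one argument or row to a line. step_arm: Moves the arm, as the interface text tells. Its arguments: {"type":"object","properties":{"targets":{"type":"array"},"grip_force":{"type":"number"}},"required":["targets"]}

```bash
mkdir -p pics
cat > h.py <<'E'
from station import env
import numpy as np, cv2
from scipy.spatial.transform import Rotation as R
def rot(m):
    o=np.array(m['orientation'],float)
    if o.shape==(3,3): return o
    if o.size==4: return R.from_quat(o).as_matrix()
    return R.from_euler('xyz',o,degrees=True).as_matrix()
def ray(n,u,v):
    m=env.camera_model(n);K=np.array(m['mtx']);d=np.linalg.inv(K)@[u,v,1]
    return np.array(m['position']),rot(m)@(d*[1,-1,-1])
def onz(n,u,v,z):
    p,d=ray(n,u,v);return p+d*(z-p[2])/d[2]
def proj(n,P):
    m=env.camera_model(n);q=rot(m).T@(np.array(P)-m['position'])*[1,-1,-1];q=np.array(m['mtx'])@q;return q[:2]/q[2]
def save(n,f):
    im=env.grab_frame(n);cv2.imwrite(f,im[:,:,::-1]);return im
E
python3 - <<'E'
from h import *
print(env.get_state())
for n in('top','side'):
    print(env.camera_model(n)); save(n,f'pics/{n}0.png')
E
```

```text
{'time': 0.0, 'joints': array([ 6.43772070e+01,  2.02621813e+01,  9.36300718e+01, -1.76601292e-04,
        6.61856578e+01, -1.36167170e-01]), 'qd': array([ 0.00775814, -0.00055271, -0.01348366,  0.00555711,  0.00968956,
        0.06637853]), 'effort': array([-4.29486056e-03, -5.93840218e+01, -3.34207463e+01,  6.93117315e-02,
        2.36134120e-02, -6.02320370e-05]), 'tool_pos': array([0.26871127, 0.56373791, 0.21385957]), 'tool_rot': array([-1.79922089e+02, -2.36923842e-05,  1.54513446e+02]), 'force': array([ 0.38870181, -0.35452657, -0.50136017]), 'torque': array([-0.01227298,  0.00640539, -0.01489531]), 'grip_force': 0.0, 'finger_gap': 1.0011334842294304}
{'mtx': array([[459.33311753,   0.        , 320.4830156 ],
       [  0.        , 459.33311753, 198.45007565],
       [  0.        ,   0.        ,   1.        ]]), 'position': array([ 0.4892641 , -0.00273585,  1.01999465]), 'orientation': array([  3.53361281,   1.09668728, -89.09153651])}
{'mtx': array([[412.75565936,   0.        , 321.23502864],
       [  0.        , 412.75565936, 194.4074775 ],
       [  0.        ,   0.        ,   1.        ]]), 'position': array([0.59067602, 0.63657641, 0.62011566]), 'orientation': array([ 4.79794854e+01, -4.06837127e-02,  1.77022251e+02])}
```

View pics/top0.png

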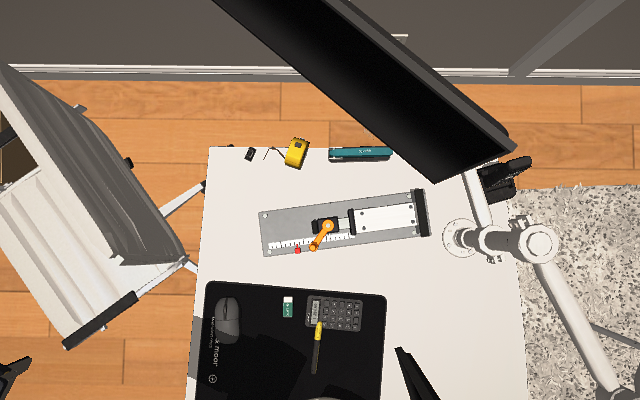

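View pics/side0.png

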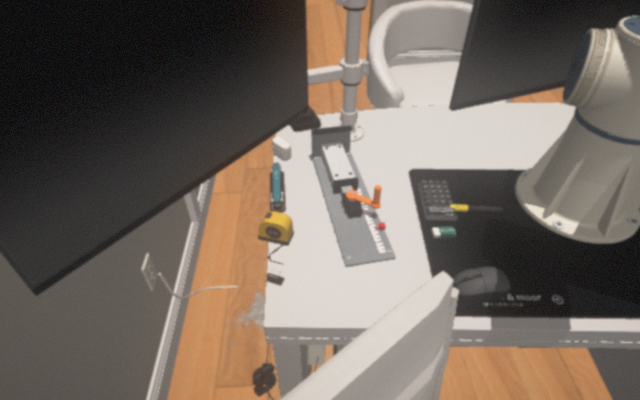

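The top view shows the stand at about (345,222), its x axis pointing left, with the orange pin near (313,248) and the red rider near (297,250). The side view shows the pin at about (377,190) and the red rider at (381,226). Next I'll crop in closer.

Run:
```python
from h import *
a=cv2.imread('pics/top0.png')[180:262,250:440]; b=cv2.imread('pics/side0.png')[110:275,300:410]
cv2.imwrite('pics/c1.png',cv2.resize(a,None,fx=4.2,fy=4.2,interpolation=cv2.INTER_CUBIC))
cv2.imwrite('pics/c2.png',cv2.resize(b,None,fx=3.6,fy=3.6,interpolation=cv2.INTER_CUBIC))
for n in('top','side'):
    im=cv2.imread(f'pics/{n}0.png');h=cv2.cvtColor(im,cv2.COLOR_BGR2HSV);H,S,V=cv2.split(h)
    x0,x1,y0,y1=(250,440,180,262) if n=='top' else (300,410,110,275)
    for nm,m in(('or',(H>7)&(H<22)&(S>150)&(V>120)),('red',((H<5)|(H>174))&(S>140)&(V>80))):
        q=np.zeros_like(m);q[y0:y1,x0:x1]=m[y0:y1,x0:x1]
        N,l,st,c=cv2.connectedComponentsWithStats(q.astype(np.uint8))
        for i in range(1,N):
            if st[i,4]>5: print(n,nm,st[i],c[i].round(1))
```

```text
top or [309 219  25  33 261] [321.2 234.4]
top red [295 244   5  10  32] [296.9 249.4]
side or [376 186   4   5  13] [377.7 187.9]
side or [346 192  33  15 123] [360.9 198.9]
side red [380 224   4   4  14] [381.5 225.3]
```

View pics/c1.png

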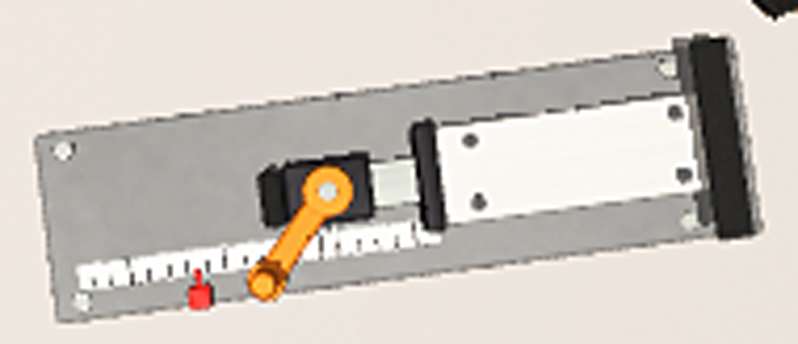

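View pics/c2.png

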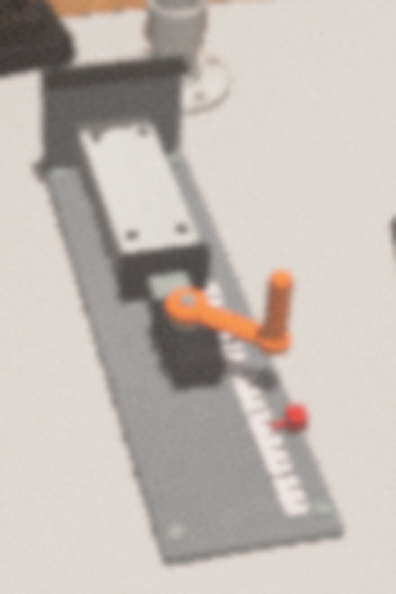

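The crops show the pin top at c1 (265,283), the pivot at (327,190), and the red rider's pointer at (199,275). The plate edges run (38,135)→(675,50) and (58,321)→(700,238).

Run:
```python
from h import *
t=lambda u,v,z:onz('top',(u+.5)/4.2-.5+250,(v+.5)/4.2-.5+180,z)
A,B,C,D=t(38,135,.008),t(675,50,.008),t(58,321,.008),t(700,238,.008)
print(A,B,C,D)
for p,q in((B,A),(D,C)): print(np.degrees(np.arctan2(*(p-q)[[0,1]])), np.degrees(np.arctan2((q-p)[1],(q-p)[0])))
w=np.cross((A-B)[:2]/np.linalg.norm((A-B)[:2]),(C-A)[:2]);print('width',w)
e=(A-B)+(C-D);e=e[:2]/np.linalg.norm(e[:2]);n=np.array([-e[1],e[0]])
print('e',e,'yaw',np.degrees(np.arctan2(e[1],e[0])))
pin=t(265,283,.09);piv=t(327,190,.046);red=t(201,297,.02);tip=t(199,275,.014)
pin2=t(265,283,.07)
for k,v in dict(pin=pin,piv=piv,red=red,tip=tip).items(): print(k,v,'s',v[:2]@e,v[:2]@n)
d=(pin-piv)[:2];print(np.linalg.norm(d),np.arctan2(d@n,d@e))
# side
s=lambda u,v,z:onz('side',(u+.5)/3.6-.5+300,(v+.5)/3.6-.5+110,z)
for k,v in dict(pin=s(281,278,.09),piv=s(186,302,.046),red=s(296,413,.02),tip=s(274,425,.0135),c1=s(165,560,.008),c2=s(343,532,.008)).items(): print('side',k,v,v[:2]@e,v[:2]@n)
# monitor lower edge corner bound: heights
for uv in ((435,182),(330,108)):
  for z in(.2,.3,.4,.5): print(uv,z,onz('top',*uv,z), proj('side',onz('top',*uv,z)))
```

```text
[0.51998296 0.15375388 0.008     ] [ 0.56963161 -0.17995948  0.008     ] [0.4229041  0.14091796 0.008     ] [ 0.47160095 -0.19331246  0.008     ]
171.53781492618953 98.46218507381049
171.71042333157672 98.28957666842331
width 0.09791086574374434
e [-0.14566575  0.98933386] yaw 98.37583320388492
pin [0.44811435 0.03008648 0.09      ] s -0.03550933580940775 -0.44771726712552895
piv [0.49333823 0.00116905 0.046     ] s -0.07070590553434497 -0.4882465029540118
red [0.43727091 0.06549227 0.02      ] s 0.0010983281321268394 -0.44214689640643623
tip [0.44831735 0.06715783 0.014     ] s 0.0011370319630058354 -0.4533181296800658
0.05367883639986192 0.8557028259126849
side pin [0.44814984 0.03266751 0.09      ] -0.032961006499404005 -0.44812834929145995
side piv [0.49447306 0.00076748 0.046     ] -0.0712684913829971 -0.48931073955257576
side red [0.43860276 0.06755499 0.02      ] 0.002945037997423025 -0.443765012441271
side tip [0.45075244 0.0699837  0.0135    ] 0.0035780492901001677 -0.4561388811487564
side c1 [0.52012337 0.15704995 0.008     ] 0.07961066844433998 -0.537452462207224
side c2 [
[... 171 characters left out ...]
[ 0.56196057 -0.16727045  0.3       ] [314.4678331   41.58423396]
(435, 182) 0.4 [ 0.55186376 -0.14441825  0.4       ] [320.11982273  -9.58045629]
(435, 182) 0.5 [ 0.54176696 -0.12156605  0.5       ] [327.23570779 -73.99707402]
(330, 108) 0.2 [ 0.70393136 -0.00086564  0.2       ] [240.57012287 133.75891662]
(330, 108) 0.3 [ 0.67775226 -0.00109372  0.3       ] [248.62893227  82.46271417]
(330, 108) 0.4 [ 0.65157315 -0.00132179  0.4       ] [258.40188421  20.25559449]
(330, 108) 0.5 [ 0.62539405 -0.00154987  0.5       ] [270.50097356 -56.75793269]<stdin>:6: DeprecationWarning: Arrays of 2-dimensional vectors are deprecated. Use arrays of 3-dimensional vectors instead. (deprecated in NumPy 2.0)
```

Run:
```python
from h import *
print(proj('top',[.269,.564,.215]),proj('side',[.269,.564,.215]))
for ut in ((188,266),(135,292),(65,347),(85,105),(40,70)):
  for us in ((453,278),(285,398)):
    p,d=ray('top',*ut);q,f=ray('side',*us)
    M=np.stack([d,-f],1);s,_,_,_=np.linalg.lstsq(M,q-p,rcond=None);a=p+d*s[0];b=q+f*s[1];print(ut,us,a.round(3),np.linalg.norm(a-b).round(3))
b=cv2.imread('pics/side0.png')[200:400,240:640]
cv2.imwrite('pics/c3.png',cv2.resize(b,None,fx=2,fy=2))
```

```text
[  2.49686349 348.1584453 ] [709.03770226 489.58688073]
(188, 266) (453, 278) [0.408 0.272 0.121] 0.031
(188, 266) (285, 398) [ 0.395  0.32  -0.034] 0.243
(135, 292) (453, 278) [0.369 0.34  0.204] 0.042
(135, 292) (285, 398) [0.358 0.369 0.134] 0.273
(65, 347) (453, 278) [0.299 0.399 0.313] 0.148
(65, 347) (285, 398) [0.3   0.398 0.314] 0.33
(85, 105) (453, 278) [0.662 0.358 0.362] 0.204
(85, 105) (285, 398) [0.704 0.446 0.203] 0.089
(40, 70) (453, 278) [0.694 0.391 0.419] 0.215
(40, 70) (285, 398) [0.735 0.468 0.301] 0.128
```

View pics/c3.png

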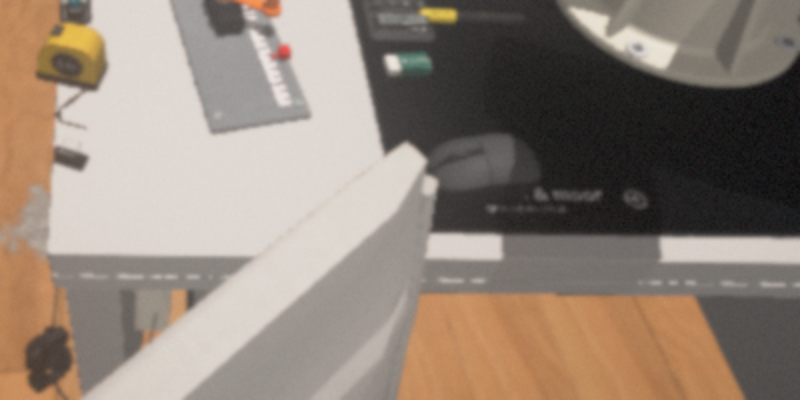

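```bash
cat >> h.py <<'E'
def totool(pts,yaw=None,base=None):
    s=env.get_state();b=np.array(s['tool_pos'] if base is None else base);r=R.from_euler('xyz',[180,0,s['tool_rot'][2] if yaw is None else yaw],degrees=True).as_matrix()
    return [(r.T@(np.array(p)-b)).round(4) for p in pts]
E
python3 - <<'E'
from h import *
print(totool([(.17,.53,.30),(.15,.35,.40),(.30,.12,.40),(.448,.031,.20)]))
E
```

```text
[array([ 0.0746, -0.073 , -0.086 ]), array([ 0.0152, -0.2441, -0.186 ]), array([-0.2192, -0.3872, -0.186 ]), array([-0.3911, -0.4038,  0.014 ])]
```

{"method": "step_arm", "body": {
  "targets": [
    {"x": 0.025, "y": -0.024, "z": -0.029, "grip": 1},
    {"x": 0.05, "y": -0.049, "z": -0.058, "grip": 1},
    {"x": 0.075, "y": -0.073, "z": -0.086, "grip": 1},
    {"x": 0.075, "y": -0.073, "z": -0.086, "grip": 1},
    {"x": 0.065, "y": -0.107, "z": -0.106, "grip": 1},
    {"x": 0.053, "y": -0.14, "z": -0.126, "grip": 1},
    {"x": 0.04, "y": -0.175, "z": -0.146, "grip": 1},
    {"x": 0.028, "y": -0.21, "z": -0.166, "grip": 1},
    {"x": 0.015, "y": -0.244, "z": -0.186, "grip": 1},
    {"x": 0.015, "y": -0.244, "z": -0.186, "grip": 1}
  ]
}}

```text
invalid input
```

{"method": "step_arm", "body": {
  "targets": [
    {"rx": 0, "ry": 0, "rz": 0, "x": 0.025, "y": -0.024, "z": -0.029, "grip": 1},
    {"rx": 0, "ry": 0, "rz": 0, "x": 0.05, "y": -0.049, "z": -0.058, "grip": 1},
    {"rx": 0, "ry": 0, "rz": 0, "x": 0.075, "y": -0.073, "z": -0.086, "grip": 1},
    {"rx": 0, "ry": 0, "rz": 0, "x": 0.075, "y": -0.073, "z": -0.086, "grip": 1},
    {"rx": 0, "ry": 0, "rz": 0, "x": 0.065, "y": -0.107, "z": -0.106, "grip": 1},
    {"rx": 0, "ry": 0, "rz": 0, "x": 0.053, "y": -0.14, "z": -0.126, "grip": 1},
    {"rx": 0, "ry": 0, "rz": 0, "x": 0.04, "y": -0.175, "z": -0.146, "grip": 1},
    {"rx": 0, "ry": 0, "rz": 0, "x": 0.028, "y": -0.21, "z": -0.166, "grip": 1},
    {"rx": 0, "ry": 0, "rz": 0, "x": 0.015, "y": -0.244, "z": -0.186, "grip": 1},
    {"rx": 0, "ry": 0, "rz": 0, "x": 0.015, "y": -0.244, "z": -0.186, "grip": 1}
  ]
}}

```text
time: 0.93
tool_pos: [0.1503, 0.3469, 0.4041]
tool_rot: [179.8, 0.0, 154.5]
force: [0.7, 1.8, 0.5]
finger_gap: 0.999
grip_force: 0.0
```

{"method": "step_arm", "body": {
  "targets": [
    {"rx": 0, "ry": 0, "rz": -5, "x": -0.034, "y": -0.02, "z": 0, "grip": 1},
    {"rx": 0, "ry": 0, "rz": -10, "x": -0.068, "y": -0.041, "z": 0, "grip": 1},
    {"rx": 0, "ry": 0, "rz": -15, "x": -0.1, "y": -0.061, "z": 0, "grip": 1},
    {"rx": 0, "ry": 0, "rz": -20, "x": -0.134, "y": -0.082, "z": 0, "grip": 1},
    {"rx": 0, "ry": 0, "rz": -25, "x": -0.167, "y": -0.102, "z": 0, "grip": 1},
    {"rx": 0, "ry": 0, "rz": -30, "x": -0.2, "y": -0.122, "z": 0, "grip": 1},
    {"rx": 0, "ry": 0, "rz": -33.9, "x": -0.234, "y": -0.143, "z": 0, "grip": 1},
    {"rx": 0, "ry": 0, "rz": -33.9, "x": -0.234, "y": -0.143, "z": 0, "grip": 1},
    {"rx": 0, "ry": 0, "rz": -33.9, "x": -0.234, "y": -0.143, "z": 0, "grip": 1}
  ]
}}

```text
time: 1.68
tool_pos: [0.3021, 0.1174, 0.4]
tool_rot: [-179.9, 0.0, -171.8]
force: [0.2, -0.6, -0.8]
finger_gap: 1.002
grip_force: 0.0
```

Run:
```python
from h import *
s=env.get_state();print(s['joints'],s['tool_pos'],s['tool_rot']);print(totool([(.448,.031,.16)]))
```

```text
[ 2.10794060e+01 -1.71406344e+01  1.09344287e+02 -1.05000150e-01
  8.78184456e+01 -7.71513680e+01] [0.30212533 0.11735793 0.40000672] [-1.79892790e+02  1.78407973e-03 -1.71765207e+02]
[array([-0.132 , -0.1064,  0.24  ])]
```

{"method": "step_arm", "body": {
  "targets": [
    {"rx": 0, "ry": 0, "rz": 0, "x": -0.016, "y": -0.013, "z": 0.03, "grip": 1},
    {"rx": 0, "ry": 0, "rz": 0, "x": -0.033, "y": -0.026, "z": 0.06, "grip": 1},
    {"rx": 0, "ry": 0, "rz": 0, "x": -0.05, "y": -0.04, "z": 0.09, "grip": 1},
    {"rx": 0, "ry": 0, "rz": 0, "x": -0.066, "y": -0.053, "z": 0.12, "grip": 1},
    {"rx": 0, "ry": 0, "rz": 0, "x": -0.083, "y": -0.066, "z": 0.15, "grip": 1},
    {"rx": 0, "ry": 0, "rz": 0, "x": -0.1, "y": -0.08, "z": 0.18, "grip": 1},
    {"rx": 0, "ry": 0, "rz": 0, "x": -0.116, "y": -0.093, "z": 0.21, "grip": 1},
    {"rx": 0, "ry": 0, "rz": 0, "x": -0.132, "y": -0.106, "z": 0.24, "grip": 1},
    {"rx": 0, "ry": 0, "rz": 0, "x": -0.132, "y": -0.106, "z": 0.24, "grip": 1},
    {"rx": 0, "ry": 0, "rz": 0, "x": -0.132, "y": -0.106, "z": 0.24, "grip": 1}
  ]
}}

```text
time: 2.52
tool_pos: [0.4452, 0.035, 0.1584]
tool_rot: [180.0, -0.3, -171.7]
force: [0.8, -0.4, 0.4]
finger_gap: 1.001
grip_force: 0.0
```

Run:
```python
from h import *
print(env.get_state()['tool_pos'])
a=save('side','pics/s1.png')[100:280,280:460]
b=save('top','pics/t1.png')[170:280,230:450]
a=cv2.resize(a,(400,400));b=cv2.resize(b,(400,200));b=np.vstack([b,np.zeros((200,400,3),np.uint8)])
cv2.imwrite('pics/c4.png',np.hstack([a,b])[:,:,::-1])
```

```text
[0.44517936 0.0350307  0.15840487]
```

View pics/c4.png

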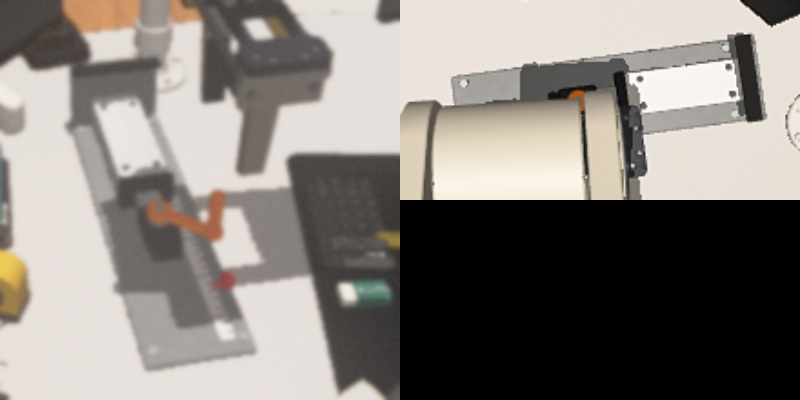

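The side crop shows the gripper above the pin, at about (216,195) in the crop, with the fingers on either side along the stand's x. Nothing has been touched.

Run:
```python
from h import *
s=env.get_state();print(s['tool_pos'],s['tool_rot']);print(totool([(.448,.0315,.053)]), proj('side',s['tool_pos']))
```

```text
[0.446037   0.03559871 0.16089969] [ 1.79986770e+02 -1.95368793e-02 -1.71591122e+02]
[array([-0.0013, -0.0043,  0.1079])] [382.63873085 158.74734462]
```

{"method": "step_arm", "body": {
  "targets": [
    {"rx": 0, "ry": 0, "rz": 0, "x": -0.001, "y": -0.004, "z": 0.02, "grip": 1},
    {"rx": 0, "ry": 0, "rz": 0, "x": -0.001, "y": -0.004, "z": 0.04, "grip": 1},
    {"rx": 0, "ry": 0, "rz": 0, "x": -0.001, "y": -0.004, "z": 0.06, "grip": 1},
    {"rx": 0, "ry": 0, "rz": 0, "x": -0.001, "y": -0.004, "z": 0.08, "grip": 1},
    {"rx": 0, "ry": 0, "rz": 0, "x": -0.001, "y": -0.004, "z": 0.095, "grip": 1},
    {"rx": 0, "ry": 0, "rz": 0, "x": -0.001, "y": -0.004, "z": 0.107, "grip": 1},
    {"rx": 0, "ry": 0, "rz": 0, "x": -0.001, "y": -0.004, "z": 0.107, "grip": 1},
    {"rx": 0, "ry": 0, "rz": 0, "x": -0.001, "y": -0.004, "z": 0.107, "grip": 1}
  ]
}}

```text
time: 3.28
tool_pos: [0.4481, 0.0318, 0.0547]
tool_rot: [-180.0, 0.1, -171.5]
force: [-0.6, -0.1, -0.4]
finger_gap: 1.004
grip_force: 0.0
```

Run:
```python
from h import *
s=env.get_state();print(s['tool_pos'],s['tool_rot'])
a=save('side','pics/s2.png')[100:280,280:460]
cv2.imwrite('pics/c5.png',cv2.resize(a,(540,540),interpolation=cv2.INTER_CUBIC)[:,:,::-1])
```

```text
[0.44807774 0.0318381  0.05471902] [-1.79997787e+02  6.91586160e-02 -1.71546971e+02]
```

View pics/c5.png

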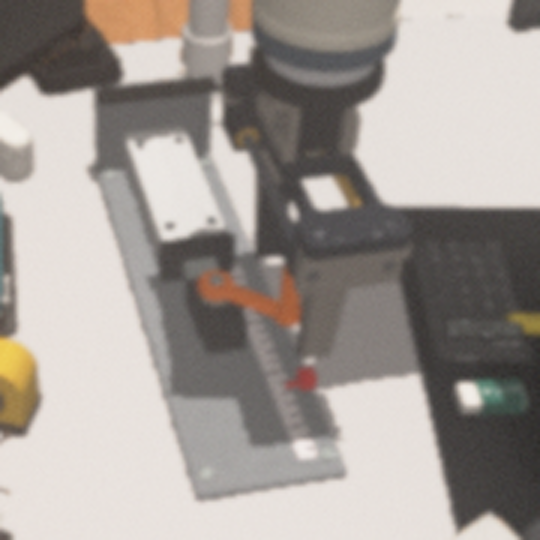

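The pin, at about (290,300) in the crop, stands between the two fingers. Closing the gripper.

{"method": "step_arm", "body": {
  "targets": [
    {"rx": 0, "ry": 0, "rz": 0, "x": 0, "y": 0, "z": 0, "grip": -1},
    {"rx": 0, "ry": 0, "rz": 0, "x": 0, "y": 0, "z": 0, "grip": -1},
    {"rx": 0, "ry": 0, "rz": 0, "x": 0, "y": 0, "z": 0, "grip": -1},
    {"rx": 0, "ry": 0, "rz": 0, "x": 0, "y": 0, "z": 0, "grip": -1},
    {"rx": 0, "ry": 0, "rz": 0, "x": 0, "y": 0, "z": 0, "grip": -1},
    {"rx": 0, "ry": 0, "rz": 0, "x": 0, "y": 0, "z": 0, "grip": -1},
    {"rx": 0, "ry": 0, "rz": 0, "x": 0, "y": 0, "z": 0, "grip": -1},
    {"rx": 0, "ry": 0, "rz": 0, "x": 0, "y": 0, "z": 0, "grip": -1},
    {"rx": 0, "ry": 0, "rz": 0, "x": 0, "y": 0, "z": 0, "grip": -1},
    {"rx": 0, "ry": 0, "rz": 0, "x": 0, "y": 0, "z": 0, "grip": -1}
  ],
  "grip_force": 35
}}

```text
time: 4.17
tool_pos: [0.4477, 0.0312, 0.0535]
tool_rot: [180.0, -0.0, -171.6]
force: [-0.3, 0.2, -0.4]
finger_gap: 0.296
grip_force: 0.0
```

{"method": "step_arm", "body": {
  "targets": [
    {"rx": 0, "ry": 0, "rz": 0, "x": 0, "y": 0, "z": 0, "grip": -1},
    {"rx": 0, "ry": 0, "rz": 0, "x": 0, "y": 0, "z": 0, "grip": -1},
    {"rx": 0, "ry": 0, "rz": 0, "x": 0, "y": 0, "z": 0, "grip": -1},
    {"rx": 0, "ry": 0, "rz": 0, "x": 0, "y": 0, "z": 0, "grip": -1},
    {"rx": 0, "ry": 0, "rz": 0, "x": 0, "y": 0, "z": 0, "grip": -1},
    {"rx": 0, "ry": 0, "rz": 0, "x": 0, "y": 0, "z": 0, "grip": -1}
  ]
}}

```text
time: 4.67
tool_pos: [0.4482, 0.0312, 0.0537]
tool_rot: [-180.0, 0.0, -171.6]
force: [2.3, -2.1, -1.9]
finger_gap: 0.138
grip_force: 35.0
```

Run:
```python
from h import *
s=env.get_state();print(s['tool_pos'],s['tool_rot'],s['force'],s['finger_gap'],s['grip_force'])
e=np.array([-.14567,.98933,0]);n=np.array([-.98933,-.14567,0])
p=np.array(s['tool_pos']);print(p@e,p@n)
for d in(.071,.073,.075):print(d,totool([p+d*e]))
```

```text
[0.44815784 0.03115544 0.05365243] [-1.79985735e+02  3.86426513e-02 -1.71578889e+02] [ 2.27043651 -2.13380147 -1.88155946] 0.13772334751672394 34.99942365568131
-0.03446014673575497 -0.447914412886512
0.071 [array([-0.0001,  0.071 ,  0.    ])]
0.073 [array([-0.0001,  0.073 ,  0.    ])]
0.075 [array([-0.0001,  0.075 ,  0.    ])]
```

{"method": "step_arm", "body": {
  "targets": [
    {"rx": 0, "ry": 0, "rz": 0, "x": 0, "y": 0.006, "z": 0, "grip": -1},
    {"rx": 0, "ry": 0, "rz": 0, "x": 0, "y": 0.013, "z": 0, "grip": -1},
    {"rx": 0, "ry": 0, "rz": 0, "x": 0, "y": 0.02, "z": 0, "grip": -1},
    {"rx": 0, "ry": 0, "rz": 0, "x": 0, "y": 0.028, "z": 0, "grip": -1},
    {"rx": 0, "ry": 0, "rz": 0, "x": 0, "y": 0.036, "z": 0, "grip": -1},
    {"rx": 0, "ry": 0, "rz": 0, "x": 0, "y": 0.044, "z": 0, "grip": -1},
    {"rx": 0, "ry": 0, "rz": 0, "x": 0, "y": 0.052, "z": 0, "grip": -1},
    {"rx": 0, "ry": 0, "rz": 0, "x": 0, "y": 0.06, "z": 0, "grip": -1},
    {"rx": 0, "ry": 0, "rz": 0, "x": 0, "y": 0.067, "z": 0, "grip": -1},
    {"rx": 0, "ry": 0, "rz": 0, "x": 0, "y": 0.073, "z": 0, "grip": -1},
    {"rx": 0, "ry": 0, "rz": 0, "x": 0, "y": 0.073, "z": 0, "grip": -1},
    {"rx": 0, "ry": 0, "rz": 0, "x": 0, "y": 0.073, "z": 0, "grip": -1}
  ]
}}

```text
time: 5.67
tool_pos: [0.4376, 0.1036, 0.0536]
tool_rot: [-180.0, 0.1, -171.5]
force: [4.4, -3.8, -3.9]
finger_gap: 0.145
grip_force: 35.0
```

Run:
```python
from h import *
a=save('side','pics/s3.png')[175:245,325:415]
b=save('top','pics/t3.png')[190:270,255:345]
s=env.get_state();p=s['tool_pos'];print(p,s['tool_rot'],s['force'],s['finger_gap'],s['grip_force'])
e=np.array([-.14567,.98933,0]);n=np.array([-.98933,-.14567,0]);print(p@e,p@n)
f=lambda i:cv2.resize(i,(400,round(400*i.shape[0]/i.shape[1])),interpolation=cv2.INTER_CUBIC)
a,b=f(a),f(b);h=max(len(a),len(b))
pad=lambda i:np.vstack([i,np.zeros((h-len(i),400,3),np.uint8)])
cv2.imwrite('pics/c6.png',np.hstack([pad(a),pad(b)])[:,:,::-1])
```

```text
[0.43764467 0.103327   0.05366885] [-1.79982295e+02  5.80743133e-02 -1.71559094e+02] [ 4.19100432 -3.66217543 -2.78532496] 0.14278948297095012 34.999270563712344
0.03847280460192003 -0.44802664127929687
```

View pics/c6.png

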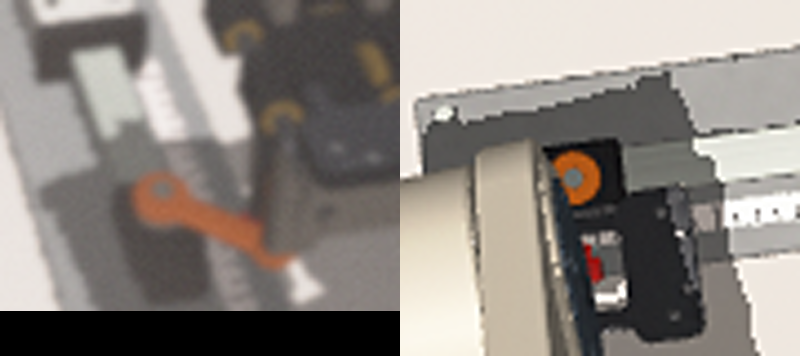

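The leg is out. The pivot disc shows in the side crop at (160,185) and in the top crop at (573,178). I'll compare its position along the stand with the mark's.

Run:
```python
from h import *
e=np.array([-.14567,.98933,0]);n=np.array([-.98933,-.14567,0]);k=90/400
g=lambda u,v,x,y:((u+.5)*k-.5+x,(v+.5)*k-.5+y)
P=onz('top',*g(175,178,255,190),.046);Q=onz('side',*g(160,185,325,175),.046)
print(P,P@e,P@n,Q,Q@e,Q@n)
T=env.get_state()['tool_pos']
for X in(P,Q):
  d=T-X;print(np.hypot(d@e,d@n),np.arctan2(d@n,d@e))
# grey bolt head centroid at pivot, before/after, top
for f,c in(('top0',(328,225)),('t3',(294,230))):
  im=cv2.imread(f'pics/{f}.png');h=cv2.cvtColor(im,cv2.COLOR_BGR2HSV)
  m=((h[...,0]>5)&(h[...,0]<25)&(h[...,1]>130)&(h[...,2]>90)).astype(np.uint8)
  w=np.zeros_like(m);cv2.circle(w,c,8,1,-1);m*=w;m=cv2.morphologyEx(m,cv2.MORPH_CLOSE,np.ones((5,5)))
  y,x=np.nonzero(m);print(f,len(x),x.min(),x.max(),y.min(),y.max(),x.mean(),y.mean())
```

```text
[0.4820578  0.07194131 0.046     ] 0.0009523387949037626 -0.4873939370783893 [0.48330295 0.06817694 0.046     ] -0.002953246506514379 -0.4880774376557006
0.05438353917233334 0.8094133629456878
0.057621037831878504 0.7685206798936547
top0 129 322 333 219 232 327.2325581395349 225.54263565891472
t3 93 289 299 224 235 294.55913978494624 229.1720430107527
```

Both views put the leg within about 2 mm of the mark after 73 mm of travel, with the lever at about 0.84 rad. I'll hold briefly, then start the closing arc.

{"method": "step_arm", "body": {
  "targets": [
    {"rx": 0, "ry": 0, "rz": 0, "x": 0, "y": 0, "z": 0, "grip": -1},
    {"rx": 0, "ry": 0, "rz": 0, "x": 0, "y": 0, "z": 0, "grip": -1},
    {"rx": 0, "ry": 0, "rz": 0, "x": -0.003, "y": 0.003, "z": 0, "grip": -1},
    {"rx": 0, "ry": 0, "rz": 0, "x": -0.0065, "y": 0.006, "z": 0, "grip": -1},
    {"rx": 0, "ry": 0, "rz": 0, "x": -0.01, "y": 0.0087, "z": 0, "grip": -1},
    {"rx": 0, "ry": 0, "rz": 0, "x": -0.0136, "y": 0.011, "z": 0, "grip": -1},
    {"rx": 0, "ry": 0, "rz": 0, "x": -0.0136, "y": 0.011, "z": 0, "grip": -1},
    {"rx": 0, "ry": 0, "rz": 0, "x": -0.0136, "y": 0.011, "z": 0, "grip": -1}
  ]
}}

```text
time: 6.43
tool_pos: [0.4472, 0.1156, 0.0534]
tool_rot: [-180.0, -0.2, -171.6]
force: [-2.8, -5.0, 6.2]
finger_gap: 0.144
grip_force: 35.0
```

```bash
cat >> h.py <<'E'
e=np.array([-.14567,.98933,0]);n=np.array([-.98933,-.14567,0])
def disc(f,guess,r):
    im=cv2.imread(f);hh=cv2.cvtColor(im,cv2.COLOR_BGR2HSV)
    m=((hh[...,0]>3)&(hh[...,0]<25)&(hh[...,1]>120)&(hh[...,2]>70)).astype(np.uint8)
    w=np.zeros_like(m);cv2.circle(w,guess,r,1,-1);m*=w;m=cv2.morphologyEx(m,cv2.MORPH_CLOSE,np.ones((5,5)))
    y,x=np.nonzero(m);return x.min(),x.max(),y.min(),y.max(),x.mean().round(1),y.mean().round(1)
E
python3 - <<'E'
from h import *
a=save('side','pics/s4.png')[175:245,325:415]
b=save('top','pics/t4.png')[190:270,255:345]
s=env.get_state();p=s['tool_pos'];print(p,s['force'],s['finger_gap'],s['grip_force'],p@e,p@n)
print(disc('pics/top0.png',(328,225),8),disc('pics/t3.png',(294,230),8),disc('pics/t4.png',(294,230),8))
print(disc('pics/side0.png',(351,193),6),disc('pics/s3.png',(361,217),6),disc('pics/s4.png',(361,217),6))
f=lambda i:cv2.resize(i,(400,round(400*i.shape[0]/i.shape[1])),interpolation=cv2.INTER_CUBIC)
a,b=f(a),f(b);h=max(len(a),len(b))
pad=lambda i:np.vstack([i,np.zeros((h-len(i),400,3),np.uint8)])
cv2.imwrite('pics/c7.png',np.hstack([pad(a),pad(b)])[:,:,::-1])
E
```

```text
[0.44718948 0.11557057 0.05341108] [-2.43015783 -4.36242118  5.33231703] 0.14319344258833325 35.00274069912848 0.049195343054257594 -0.45925313107346033
(np.int64(322), np.int64(333), np.int64(219), np.int64(232), np.float64(327.3), np.float64(225.4)) (np.int64(289), np.int64(299), np.int64(224), np.int64(235), np.float64(294.6), np.float64(229.2)) (np.int64(287), np.int64(298), np.int64(224), np.int64(231), np.float64(292.2), np.float64(227.4))
(np.int64(346), np.int64(356), np.int64(190), np.int64(199), np.float64(351.2), np.float64(194.4)) (np.int64(356), np.int64(366), np.int64(215), np.int64(223), np.float64(360.6), np.float64(219.2)) (np.int64(356), np.int64(366), np.int64(216), np.int64(223), np.float64(360.6), np.float64(219.7))
```

View pics/c7.png

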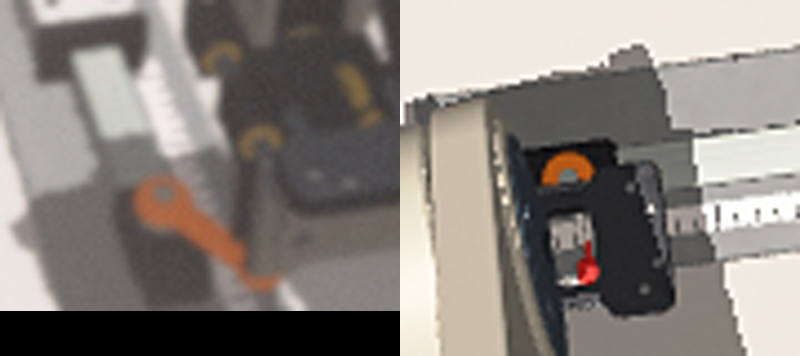

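Run:
```python
from h import *
k=90/400
g=lambda u,v,x,y:((u+.5)*k-.5+x,(v+.5)*k-.5+y)
for nm,uv,z in(('bolt4',(168,177),.048),('tip4',(188,245),.0135),('body4',(188,270),.020),('bolt3',(174,178),.048)):
  P=onz('top',*g(*uv,255,190),z);print(nm,P@e,P@n)
for nm,uv,z in(('bolt4',(163,194),.048),('bolt3',(161,187),.048)):
  P=onz('side',*g(*uv,325,175),z);print('s',nm,P@e,P@n)
for f in('top0','t3','t4'):
  im=cv2.imread(f'pics/{f}.png');h=cv2.cvtColor(im,cv2.COLOR_BGR2HSV)
  m=((h[...,0]<4)|(h[...,0]>174))&(h[...,1]>140)&(h[...,2]>80);m[:235]=0;m[262:]=0;m[:,:280]=0;m[:,320:]=0
  y,x=np.nonzero(m);print(f,[(r,x[y==r].min(),x[y==r].max()) for r in np.unique(y)])
```

```text
bolt4 0.004044363454710311 -0.4882899715361017
tip4 0.0012632628224241492 -0.4540980831953628
body4 0.0023177869867013795 -0.4422409356467161
bolt3 0.001270707117990695 -0.48744808143553814
s bolt4 0.004583361377642416 -0.48892894046095126
s bolt3 0.00023656003586683302 -0.48863529305886083
top0 [(np.int64(244), np.int64(296), np.int64(297)), (np.int64(245), np.int64(297), np.int64(297)), (np.int64(246), np.int64(297), np.int64(297)), (np.int64(247), np.int64(297), np.int64(297)), (np.int64(248), np.int64(295), np.int64(299)), (np.int64(249), np.int64(295), np.int64(299)), (np.int64(250), np.int64(295), np.int64(299)), (np.int64(251), np.int64(295), np.int64(299)), (np.int64(252), np.int64(295), np.int64(299)), (np.int64(253), np.int64(296), np.int64(297))]
t3 [(np.int64(245), np.int64(296), np.int64(297)), (np.int64(246), np.int64(297), np.int64(297)), (np.int64(247), np.int64(297), np.int64(297)), (np.int64(248), np.int64(297), np.int64(299)), (np.int64(249), np.int64(297), np.int64(299)), (np.int64(250), np.int64(297), np.int64(299)), (np.int64(251), np.int64(297), np.int64(300)), (np.int64(252), np.int64(298), np.int64(300))]
t4 [(np.int64(244), np.int64(297), np.int64(297)), (np.int64(245), np.int64(297), np.int64(297)), (np.int64(246), np.int64(297), np.int64(297)), (np.int64(247), np.int64(297), np.int64(297)), (np.int64(248), np.int64(296), np.int64(298)), (np.int64(249), np.int64(295), np.int64(298)), (np.int64(250), np.int64(295), np.int64(299)), (np.int64(251), np.int64(295), np.int64(299)), (np.int64(252), np.int64(295), np.int64(298)), (np.int64(253), np.int64(296), np.int64(298))]
```

The leg is at +2 mm and the lever at about 0.56 rad, so I'll finish the swing, allowing for the small lag.

{"method": "step_arm", "body": {
  "targets": [
    {"rx": 0, "ry": 0, "rz": 0, "x": -0.003, "y": 0.001, "z": 0, "grip": -1},
    {"rx": 0, "ry": 0, "rz": 0, "x": -0.0055, "y": 0.002, "z": 0, "grip": -1},
    {"rx": 0, "ry": 0, "rz": 0, "x": -0.008, "y": 0.003, "z": 0, "grip": -1},
    {"rx": 0, "ry": 0, "rz": 0, "x": -0.0105, "y": 0.004, "z": 0, "grip": -1},
    {"rx": 0, "ry": 0, "rz": 0, "x": -0.013, "y": 0.005, "z": 0, "grip": -1},
    {"rx": 0, "ry": 0, "rz": 0, "x": -0.0157, "y": 0.0058, "z": 0, "grip": -1},
    {"rx": 0, "ry": 0, "rz": 0, "x": -0.0184, "y": 0.0064, "z": 0, "grip": -1},
    {"rx": 0, "ry": 0, "rz": 0, "x": -0.021, "y": 0.0069, "z": 0, "grip": -1},
    {"rx": 0, "ry": 0, "rz": 0, "x": -0.024, "y": 0.0072, "z": 0, "grip": -1},
    {"rx": 0, "ry": 0, "rz": 0, "x": -0.0265, "y": 0.0074, "z": 0, "grip": -1},
    {"rx": 0, "ry": 0, "rz": 0, "x": -0.0293, "y": 0.0075, "z": 0, "grip": -1},
    {"rx": 0, "ry": 0, "rz": 0, "x": -0.0293, "y": 0.0075, "z": 0, "grip": -1}
  ]
}}

```text
time: 7.53
tool_pos: [0.4747, 0.1271, 0.0532]
tool_rot: [-180.0, -0.3, -171.6]
force: [-3.5, -4.5, 4.1]
finger_gap: 0.146
grip_force: 35.0
```

Run:
```python
from h import *
a=save('side','pics/s5.png')[175:245,325:415]
b=save('top','pics/t5.png')[190:270,255:345]
s=env.get_state();p=s['tool_pos'];print(p,s['force'],s['force']@e,s['force']@n,s['finger_gap'],s['grip_force'],p@e,p@n)
f=lambda i:cv2.resize(i,(400,round(400*i.shape[0]/i.shape[1])),interpolation=cv2.INTER_CUBIC)
a,b=f(a),f(b);h=max(len(a),len(b))
pad=lambda i:np.vstack([i,np.zeros((h-len(i),400,3),np.uint8)])
cv2.imwrite('pics/c8.png',np.hstack([pad(a),pad(b)])[:,:,::-1])
```

```text
[0.47471037 0.12706742 0.05324662] [-3.30152164 -5.15569542  4.04643254] -4.619751491760067 4.01732455136454 0.14308558386235176 34.99778689350933 0.0565605533597788 -0.48815511861485544
```

View pics/c8.png

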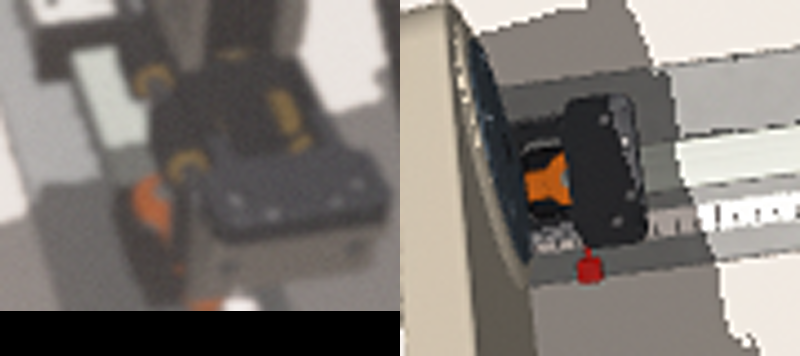

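The lever now lies in line with the leg in the top crop, about (545,180), and tool geometry puts the pointer at the mark. A gentle push will confirm the lever is on its stop.

{"method": "step_arm", "body": {
  "targets": [
    {"rx": 0, "ry": 0, "rz": 0, "x": -0.001, "y": 0, "z": 0, "grip": -1},
    {"rx": 0, "ry": 0, "rz": 0, "x": -0.002, "y": 0, "z": 0, "grip": -1},
    {"rx": 0, "ry": 0, "rz": 0, "x": -0.002, "y": 0, "z": 0, "grip": -1},
    {"rx": 0, "ry": 0, "rz": 0, "x": -0.002, "y": 0, "z": 0, "grip": -1}
  ]
}}

```text
time: 7.97
tool_pos: [0.4763, 0.1273, 0.0532]
tool_rot: [-180.0, -0.3, -171.6]
force: [-4.7, -5.4, 5.9]
finger_gap: 0.145
grip_force: 35.0
```

Run:
```python
from h import *
s=env.get_state();p=s['tool_pos'];print(p,s['force']@e,s['force']@n,s['force'][2],s['grip_force'],p@e,p@n)
```

```text
[0.47633602 0.12727828 0.05320749] -4.644316988857498 5.404987994208962 5.855673367964839 34.997795523377135 0.056532351539660596 -0.48979414343884076
```

{"method": "step_arm", "body": {
  "targets": [
    {"rx": 0, "ry": 0, "rz": 0, "x": -0.001, "y": 0, "z": 0, "grip": -1},
    {"rx": 0, "ry": 0, "rz": 0, "x": -0.002, "y": 0, "z": 0, "grip": -1},
    {"rx": 0, "ry": 0, "rz": 0, "x": -0.002, "y": 0, "z": 0, "grip": -1},
    {"rx": 0, "ry": 0, "rz": 0, "x": -0.002, "y": 0, "z": 0, "grip": -1}
  ]
}}

```text
time: 8.3
tool_pos: [0.4781, 0.1275, 0.0532]
tool_rot: [-180.0, -0.3, -171.6]
force: [-3.8, -4.8, 6.0]
finger_gap: 0.139
grip_force: 35.0
```

Run:
```python
from h import *
s=env.get_state();p=s['tool_pos'];print(p,s['force']@e,s['force']@n,s['force'][2],s['torque'],s['grip_force'],p@e,p@n)
```

```text
[0.47810015 0.12752356 0.05316469] -4.227245891223595 4.444656086347684 5.9702494867568765 [-0.86256939  0.97420022 -0.31090118] 34.9973993038293 0.05651803450795864 -0.49157518227666225
```

Force is still at the pin-turning friction level (about 4–5 N), so the lever isn't on its stop yet. Pushing a little further.

{"method": "step_arm", "body": {
  "targets": [
    {"rx": 0, "ry": 0, "rz": 0, "x": -0.001, "y": 0, "z": 0, "grip": -1},
    {"rx": 0, "ry": 0, "rz": 0, "x": -0.002, "y": 0, "z": 0, "grip": -1},
    {"rx": 0, "ry": 0, "rz": 0, "x": -0.002, "y": 0, "z": 0, "grip": -1},
    {"rx": 0, "ry": 0, "rz": 0, "x": -0.002, "y": 0, "z": 0, "grip": -1}
  ]
}}

```text
time: 8.63
tool_pos: [0.4785, 0.1275, 0.053]
tool_rot: [-179.9, -0.5, -171.6]
force: [-8.9, -6.1, 10.6]
finger_gap: 0.144
grip_force: 35.0
```

Run:
```python
from h import *
s=env.get_state();p=s['tool_pos'];print(p,s['force']@e,s['force']@n,s['force'][2],s['torque'],s['grip_force'],p@e,p@n)
a=save('side','pics/s6.png');b=save('top','pics/t6.png')[190:270,255:345]
f=lambda i:cv2.resize(i,(400,round(400*i.shape[0]/i.shape[1])),interpolation=cv2.INTER_CUBIC)
a=f(a[185:265,335:425]);b=f(b);cv2.imwrite('pics/c9.png',np.hstack([a,b])[:,:,::-1])
```

```text
[0.47848507 0.12745317 0.05300644] -4.757864569457704 9.729317754366516 10.63198329452264 [-1.04949187  1.76288476 -0.23202285] 35.00369942514226 0.05639232722215391 -0.49194573934302116
```

View pics/c9.png

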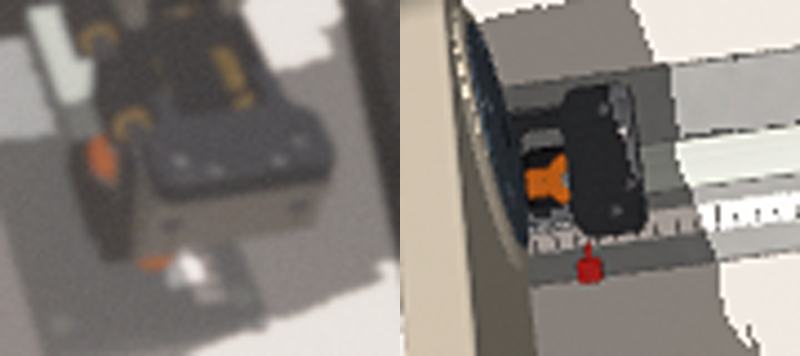

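Force rose to about 10 N with almost no motion, so the lever is on its stop. The pointer reads about 1 mm short of the mark. I'll nudge it 1 mm, settle and hand in.

{"method": "step_arm", "body": {
  "targets": [
    {"rx": 0, "ry": 0, "rz": 0, "x": 0, "y": 0.001, "z": 0, "grip": -1},
    {"rx": 0, "ry": 0, "rz": 0, "x": 0, "y": 0.001, "z": 0, "grip": -1},
    {"rx": 0, "ry": 0, "rz": 0, "x": 0, "y": 0.001, "z": 0, "grip": -1},
    {"rx": 0, "ry": 0, "rz": 0, "x": 0, "y": 0.001, "z": 0, "grip": -1},
    {"rx": 0, "ry": 0, "rz": 0, "x": 0, "y": 0.001, "z": 0, "grip": -1},
    {"rx": 0, "ry": 0, "rz": 0, "x": 0, "y": 0.001, "z": 0, "grip": -1}
  ]
}}

```text
time: 9.23
tool_pos: [0.4783, 0.1285, 0.053]
tool_rot: [-179.9, -0.5, -171.6]
force: [-9.8, -6.4, 10.9]
finger_gap: 0.141
grip_force: 35.0
```

Run:
```python
from h import *
s=env.get_state();p=s['tool_pos'];print(s['time'],s['force']@e,s['force']@n,s['grip_force'],p@e,p@n)
print(env.finish_job())
```

```text
9.2333 -4.879685959015006 10.670507610601023 35.00357304699719 0.05741892542027653 -0.49191462033947286
the job is handed in; nothing more can be done
None
```

Handed in at 9.2 s, no verdict returned: the lever is pressed on its closed stop, the leg is within about 1–2 mm of the red mark by my estimate (the pointer itself was hidden from view), and the pin is still gripped at 35 N.

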